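# Fetch the pinch pot from behind the glaze jars

## Robot

A 7-joint arm with a two-finger parallel gripper is mounted at the origin on the work surface. World frame = base frame: x ahead of the robot, y to its left, z up, the work surface at z = 0. Lengths are in m, angles in rad, forces in N, time in s.
With the tool pointing down it reaches from about 0.35 to 0.9 m from the base axis. Payload 8.1 kg.
Tool frame: the origin (TCP) lies between the finger pads; the fingertips stand 22 mm ahead of it and the grasp point (between the pads) lies 3 mm ahead of it (arm.tip_reach is the distance from the TCP to the fingertips, in m); z points along the fingers, y is the line along which they close (so a half turn about z gives the same grasp; the last joint's range is limited). The gripper opens to 92 mm and grips with 3 to 60 N. Pads are 19 mm wide; open, the fingers measure 130 mm over their backs; the gripper's body (75 mm by 190 mm) begins 47 mm behind the grasp point.
Start: joints at [-1.277, 0.434, 0.025, 1.573, -0.012, 1.134, -0.075], TCP at [0.242, 0.576, 0.249] pointing down, gripper open.
Joint ranges: [-2.62, 2.62], [-0.44, 2.09], [-1.27, 1.32], [0.08, 2.57], [-1.32, 4.46], [0.12, 2], [-2.74, 2.74]. Speed limits (rad/s): [2.22, 2.22, 3.01, 3.01, 3.14, 3.14, 3.14].

## Interface

Orientations are given as a rotation vector (axis times angle).
In Python, from cell import telemetry, vision, job, arm gives the robot as it stands. The module is installed in compiled form; this text tells all that it offers.
- The arm moves only by the shell command python3 -m creep 'ROWS' [FORCE]. ROWS is text: rows parted by semicolons, each of 7 numbers parted by spaces: the finger opening in cm, from 0 to 9.18, then the shift along the tool's x, y, z in cm, then the turn, a rotation vector about the tool's x, y, z in degrees. A call has 1 to 5 rows; each row is the pose to reach, as a shift and turn from the pose commanded when the call began, along the tool's axes at that moment; what a row does not reach only later rows make up. A row lasts 1/8 s, in which the tool goes at most 62.5 mm and 10.7 degrees, less where a joint would pass 70% of its speed; a pose out of reach is approached as far as the arm can. A call with a gripper value outside its range is refused whole. The fingers move at their own pace and stop on an object; FORCE is the grip in N (left out, the last holds). Time passes only in rows, so rows that repeat a pose let the fingers close. It gives the time, the measured TCP pose, the force, the opening and the grip force at its end, in the units of the state.
- telemetry.observe(): the state, without advancing time (a new reading comes with each control period).
- vision.get_image(name): name is "side" or "top"; returns the picture (420x560x3 uint8, red, green, blue); there is no depth.
- vision.camera_info(name): a dict with "fov_y" (degrees; the focal length in pixels is half the picture's height over the tangent of half this angle, whatever the lens; pixels are square), "cx", "cy" (the principal point, pixels), "extrinsics" (4x4, takes a point from camera to world coordinates). Camera axes: x right, y down, z forward; pixel columns grow to the right and rows downward; lengths in m; the calibration is good to about 2 mm. A picture is of the moment at which its call begins. camera_info takes no time and is no camera call.
- job.sign_off(): hands the job in; it is judged then, once.
The state is a dict: "clock": time; "joints": joint angles; "dq": joint speeds; "joint_efforts": joint torques, N m; "position": TCP position; "ee_rot": TCP orientation; "force": force on the tool from outside, world axes, zero at the start; "ft_torque": the same for the moment, N m; "width": opening from 0.0 (shut) to 1.0 (fully open); "gripper_force": force on a finger pad.
Only numpy, scipy, OpenCV 4.12 (cv2) and the standard library are available. Lean on these libraries where they do the work, as an engineer would, in place of code of your own. Each camera call takes 0.05 s, during which the arm holds its last target. There are 200 camera calls.

## Task

First move all three glaze jars off the plywood caddy and stand them together in the grey tray, then lift the little terracotta pot out from behind where they stood and set it upright in the middle of the banding wheel. Last, put every jar back, upright and centred on the caddy pad of its own colour. Do not knock over the pot or any jar.

Things in the scene. Friction and masses are not known exactly. Their poses are not given: they have to be found in the camera images.
- jar_red: loose straight round glaze jar, all red with a thin white ring under its lid and a white disc on the lid; 56 mm across, 105 mm tall, about 0.25 kg (scales vary), closed and firm. Grip its straight wall anywhere 40 to 85 mm above its foot. Origin: centre of its underside; z up its axis. It starts on the red pad.
- jar_blue: loose straight round glaze jar, all blue with a thin white ring under its lid and a white disc on the lid; 56 mm across, 105 mm tall, about 0.25 kg (scales vary), closed and firm. Grip its straight wall anywhere 40 to 85 mm above its foot. Origin: centre of its underside; z up its axis. It starts on the blue pad.
- jar_yellow: loose straight round glaze jar, all yellow with a thin white ring under its lid and a white disc on the lid; 56 mm across, 105 mm tall, about 0.25 kg (scales vary), closed and firm. Grip its straight wall anywhere 40 to 85 mm above its foot. Origin: centre of its underside; z up its axis. It starts on the yellow pad.
- pad_red: fixed round red pad on the caddy board, 70 mm across, 3 mm thick, home of the red jar. Origin: centre of its underside, 12 mm above the table; its top, where the jar stands, is 15 mm above the table. The pads are about 80 mm apart and 62 mm from the pot.
- pad_blue: fixed round blue pad on the caddy board, 70 mm across, 3 mm thick, home of the blue jar. Origin: centre of its underside, 12 mm above the table; its top, where the jar stands, is 15 mm above the table. The pads are about 80 mm apart and 62 mm from the pot.
- pad_yellow: fixed round yellow pad on the caddy board, 70 mm across, 3 mm thick, home of the yellow jar. Origin: centre of its underside, 12 mm above the table; its top, where the jar stands, is 15 mm above the table. The pads are about 80 mm apart and 62 mm from the pot.
- pot: loose little terracotta-coloured pinch pot, an open round cup 46 mm across (straight outer wall from 10 mm up), 34 mm tall, wall 5 mm, about 70 g. Origin: centre of its underside; z up. It stands right on the caddy board (12 mm above the table), closed in by the three jars, which leave no room for a gripper until they are gone.
- caddy: fixed plywood board 175 mm (x) by 190 mm (y), 12 mm thick, with a low wooden back rail along its +x edge: 8 mm thick, its inner face 79 mm from the origin, its top 48 mm above the table. Origin: centre of the underside, on the table; x points from the open front to the rail. The pot stands about 20 mm behind the origin (+x), one pad in front of the pot and one to each side.
- tray: fixed empty grey plastic tray, 270 mm (its x) by 130 mm (its y), rim 24 mm high, walls 4 mm, floor 4 mm thick. Origin: centre of its underside, on the table. It holds the three jars in one row along its x, 80 mm apart.
- wheel: fixed banding wheel (it does not turn): a round aluminium disc 128 mm across with dark rings about its centre, on a short foot. Its flat top is 50 mm above the table. Origin: centre of its foot, on the table, straight below the disc's centre.
Not all that is in view belongs to the job. There is more than one size of the pot; the job needs the largest.

How it is judged:
On the way, in this order (a step that is already met when the one before it is completed fails the run):
1. all three jars stand upright in the grey tray, let go and at rest (x of jar_red in the frame of tray between -0.115 and 0.115 m and y of jar_red in the frame of tray between -0.045 and 0.045 m and z of each of jar_red, jar_blue, jar_yellow in the frame of tray below 0.012 m and angle between each of jar_red, jar_blue, jar_yellow's own z axis and vertical below 0.12 rad and contact force between the fingers and jar_red below 0.05 N and linear speed of each of jar_red, jar_blue, jar_yellow below 0.02 m/s and angular speed of each of jar_red, jar_blue, jar_yellow below 0.2 rad/s and x of jar_blue in the frame of tray between -0.115 and 0.115 m and y of jar_blue in the frame of tray between -0.045 and 0.045 m and contact force between the fingers and jar_blue below 0.05 N and x of jar_yellow in the frame of tray between -0.115 and 0.115 m and y of jar_yellow in the frame of tray between -0.045 and 0.045 m and contact force between the fingers and jar_yellow below 0.05 N), for 0.2 s.
2. the pot stands upright in the middle of the banding wheel, let go and at rest (horizontal distance between pot and wheel below 0.015 m and z of pot in the frame of wheel between 0.044 and 0.056 m and angle between pot's own z axis and vertical below 0.12 rad and contact force between the fingers and pot below 0.05 N and linear speed of pot below 0.02 m/s and angular speed of pot below 0.2 rad/s), for 0.2 s.
At the end, for the whole second after the job is handed in: The pot stands upright on the banding wheel within 15 mm of its centre, and each jar stands upright on the pad of its own colour, within 12 mm of that pad's centre; all are let go and at rest (all of step 2 and horizontal distance between jar_red and pad_red below 0.012 m and z of jar_red in the frame of pad_red below 0.008 m and angle between each of jar_red, jar_blue, jar_yellow's own z axis and vertical below 0.12 rad and contact force between the fingers and jar_red below 0.05 N and linear speed of each of jar_red, jar_blue, jar_yellow below 0.02 m/s and angular speed of each of jar_red, jar_blue, jar_yellow below 0.2 rad/s and horizontal distance between jar_blue and pad_blue below 0.012 m and z of jar_blue in the frame of pad_blue below 0.008 m and contact force between the fingers and jar_blue below 0.05 N and horizontal distance between jar_yellow and pad_yellow below 0.012 m and z of jar_yellow in the frame of pad_yellow below 0.008 m and contact force between the fingers and jar_yellow below 0.05 N); the robot touches nothing.
It fails at once if the pot or a jar is knocked over (tilted more than 45 degrees) (angle between any of pot, jar_red, jar_blue, jar_yellow's own z axis and vertical above 0.79 rad).
It also fails if it takes over 138 s, if anything falls off the work surface, if the arm or the gripper's body presses on something with over 40 N, if the wrist force passes 120 N, or if a joint passes its speed limit or range.

## Working session

There is one attempt and no reset: what is moved stays moved. The work goes in short steps, Python scripts to look and compute and a shell command to move; the robot and the scene stay as the last step left them, time stands still between calls to the robot, and variables do not carry over. Pictures are saved under pics/ and viewed, at most 14 in all, crops included, and the job is handed in when it is done.

```bash
mkdir -p pics
python3 - <<'E'
from cell import telemetry, vision, arm
import cv2, numpy as np
s=telemetry.observe(); print({k:np.round(v,4).tolist() for k,v in s.items()}, arm.tip_reach)
for n in("side","top"):
    im=vision.get_image(n); cv2.imwrite(f"pics/{n}0.png",im[...,::-1]); c=vision.camera_info(n); print(n,{k:np.round(v,4).tolist() if not isinstance(v,str) else v for k,v in c.items()})
E
```

```text
{'clock': 0.0, 'joints': [-1.2766, 0.4352, 0.025, 1.5741, -0.0116, 1.134, -0.0751], 'dq': [0.0004, -0.0005, 0.0, -0.0011, -0.0014, 0.0008, 0.0009], 'joint_efforts': [-0.0014, -66.7867, 0.9844, -31.4474, -0.0605, 0.043, 0.0002], 'position': [0.2414, 0.576, 0.248], 'ee_rot': [-0.6193, -3.0798, 0.0024], 'force': [0.1321, -0.0248, -0.7665], 'ft_torque': [-0.0027, -0.0138, 0.0439], 'gripper_force': 0.0, 'width': 0.9991} 0.022
side {'fov_y': 43.4433, 'cx': 284.616, 'cy': 205.7822, 'extrinsics': [[0.6884, -0.5511, 0.4717, 0.0107], [-0.7254, -0.5233, 0.4472, -0.474], [0.0004, -0.65, -0.76, 0.8715], [0.0, 0.0, 0.0, 1.0]]}
top {'fov_y': 51.8568, 'cx': 276.7182, 'cy': 218.0791, 'extrinsics': [[0.0268, -0.9901, 0.1377, 0.3869], [-0.9996, -0.026, 0.0079, 0.0117], [-0.0042, -0.1379, -0.9904, 0.8363], [0.0, 0.0, 0.0, 1.0]]}
```

View pics/top0.png

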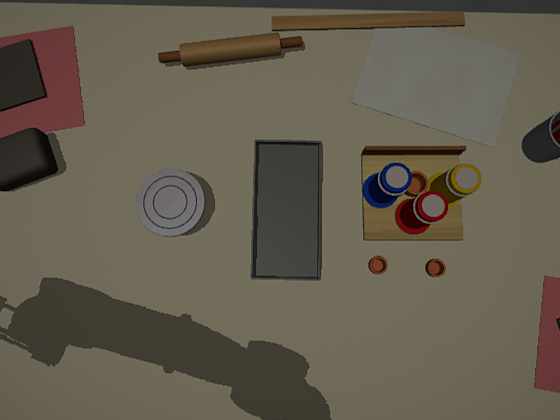

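View pics/side0.png

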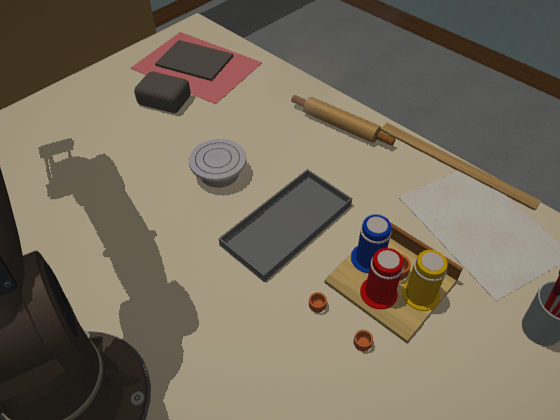

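Top view: blue jar lid is at (396,178), red (431,207), yellow (464,179), and the large pot between them at (415,183). The tray is at (288,209), the wheel at (171,202) and the caddy at (412,195). Side view: blue lid (377,222), red (388,257), yellow (430,258), wheel (218,158).

Candidates for the pot in the top view: (415,183) on the caddy, which is the largest and closed in by the jars; (378,265) and (435,268) are smaller ones on the table. I choose (415,183) and check it in a crop.

```bash
python3 - <<'E'
import cv2,numpy as np
t=cv2.imread("pics/top0.png");s=cv2.imread("pics/side0.png")
a=cv2.resize(t[140:285,350:490],None,fx=3.5,fy=3.5,interpolation=cv2.INTER_CUBIC)[:508]
b=cv2.resize(s[190:350,300:470],None,fx=1.8,fy=3.175*1.0,interpolation=cv2.INTER_CUBIC)
b=cv2.resize(s[200:360,320:420+60],None,fx=1.9,fy=1.9,interpolation=cv2.INTER_CUBIC)
o=np.zeros((508,a.shape[1]+b.shape[1],3),np.uint8);o[:a.shape[0],:a.shape[1]]=a;o[:b.shape[0],a.shape[1]:]=b
print(o.shape);cv2.imwrite("pics/crop0.png",o)
E
cat > h.py <<'E'
import numpy as np,cv2
from cell import telemetry,vision,arm
from scipy.spatial.transform import Rotation as R
def cam(n):
    c=vision.camera_info(n);f=210/np.tan(np.radians(c["fov_y"]/2));return np.array(c["extrinsics"]),f,c["cx"],c["cy"]
def ray(n,u,v):
    E,f,cx,cy=cam(n);return E[:3,3],E[:3,:3]@[(u-cx)/f,(v-cy)/f,1]
def atz(n,u,v,z):
    o,d=ray(n,u,v);return o+d*(z-o[2])/d[2]
def tri(p,q):
    "top pixel p, side pixel q -> midpoint, gap"
    o1,d1=ray("top",*p);o2,d2=ray("side",*q)
    k=np.linalg.lstsq(np.c_[d1,-d2],o2-o1,rcond=None)[0];a,b=o1+k[0]*d1,o2+k[1]*d2
    return (a+b)/2,np.linalg.norm(a-b)
def proj(n,P):
    E,f,cx,cy=cam(n);p=E[:3,:3].T@(np.asarray(P)-E[:3,3]);return f*p[0]/p[2]+cx,f*p[1]/p[2]+cy
def blobs(m,amin=25):
    n,l,st,c=cv2.connectedComponentsWithStats(m.astype(np.uint8));return [(int(st[i,4]),*np.round(c[i],2)) for i in range(1,n) if st[i,4]>=amin]
def shift(P,yaw=None):
    "tool-axis shift in cm to bring TCP to P"
    s=telemetry.observe();return R.from_rotvec(s["ee_rot"]).inv().apply(np.array(P)-s["position"])*100
E
python3 - <<'E'
from h import *
for n in("top","side"):
    im=cv2.imread(f"pics/{n}0.png");hsv=cv2.cvtColor(im,cv2.COLOR_BGR2HSV).astype(int);H,S,V=hsv[...,0],hsv[...,1],hsv[...,2]
    M={"white":(S<45)&(V>130),"red":((H<4)|(H>175))&(S>200),"blue":(abs(H-117)<12)&(S>170),"yel":(abs(H-27)<4)&(S>200),"terra":(abs(H-8)<5)&(S>140)}
    for k,m in M.items(): print(n,k,blobs(m))
    for q in [(396,178),(431,207),(464,179),(171,202),(290,210),(415,183),(378,265),(380,157)] if n=="top" else [(377,222),(388,257),(430,258),(218,158),(380,287),(405,265)]: print(q,hsv[q[1],q[0]])
E
```

```text
(508, 794, 3)
top white []
top red [(34, np.float64(555.62), np.float64(124.15)), (46, np.float64(556.52), np.float64(134.46)), (327, np.float64(429.39), np.float64(206.99)), (663, np.float64(408.86), np.float64(218.3))]
top blue [(304, np.float64(393.87), np.float64(179.16)), (610, np.float64(376.27), np.float64(193.18))]
top yel [(227, np.float64(462.81), np.float64(179.84)), (75, np.float64(432.8), np.float64(180.23)), (33, np.float64(452.27), np.float64(203.21))]
top terra [(26, np.float64(368.77), np.float64(151.54)), (83, np.float64(395.36), np.float64(151.95)), (55, np.float64(431.65), np.float64(151.93)), (37, np.float64(454.14), np.float64(151.76)), (371, np.float64(417.12), np.float64(183.8)), (253, np.float64(377.73), np.float64(264.75)), (266, np.float64(435.14), np.float64(267.41))]
(396, 178) [ 17  33 109]
(431, 207) [ 15  32 110]
(464, 179) [ 16  31 106]
(171, 202) [174  11 115]
(290, 210) [20 12 66]
(415, 183) [  9 187 109]
(378, 265) [  9 177 114]
(380, 157) [ 20 121 110]
side white [(638, np.float64(216.89), np.float64(158.67)), (850, np.float64(217.04), np.float64(
[... 203 characters left out ...]
, np.float64(545.96), np.float64(282.96))]
side red [(312, np.float64(386.53), np.float64(264.74)), (996, np.float64(379.06), np.float64(291.24)), (94, np.float64(550.17), np.float64(300.6)), (40, np.float64(555.78), np.float64(308.88))]
side blue [(268, np.float64(375.89), np.float64(230.96)), (594, np.float64(364.6), np.float64(253.92))]
side yel [(60, np.float64(425.72), np.float64(269.13))]
side terra [(164, np.float64(404.09), np.float64(265.63)), (275, np.float64(317.37), np.float64(301.76)), (315, np.float64(362.93), np.float64(339.85))]
(377, 222) [ 15  30 152]
(388, 257) [ 16  32 152]
(430, 258) [ 13  30 151]
(218, 158) [170  11 142]
(380, 287) [  0 207  69]
(405, 265) [ 10 183  81]
```

View pics/crop0.png

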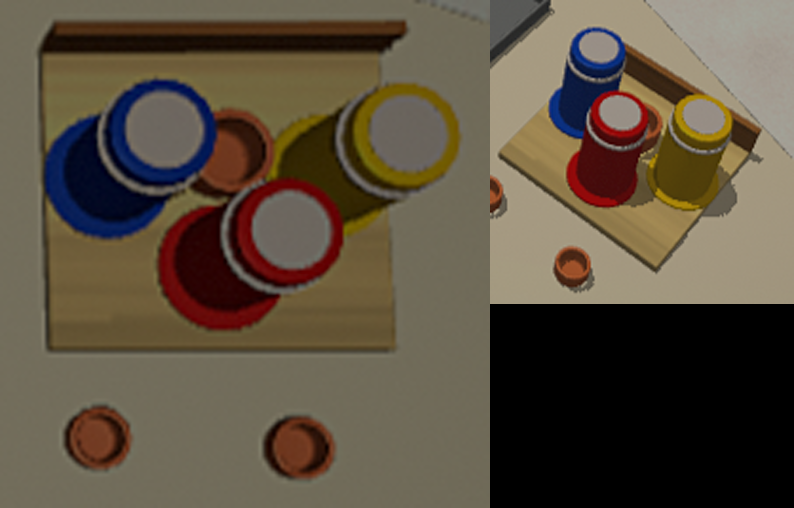

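The crop confirms it: the pot at (415,183) is the largest and sits in the gap between the three jars. The two on the table are the smaller decoys. Now the positions.

```bash
cat >> h.py <<'E'
def seed(im,p,thr):
    "component of pixels like the seed"
    d=np.abs(cv2.cvtColor(im,cv2.COLOR_BGR2LAB).astype(int)-cv2.cvtColor(im,cv2.COLOR_BGR2LAB).astype(int)[p[1],p[0]]).max(2)<thr
    n,l=cv2.connectedComponents(d.astype(np.uint8),connectivity=4);return l==l[p[1],p[0]]
def cen(m):
    c=max(cv2.findContours(m.astype(np.uint8),0,1)[0],key=cv2.contourArea);h=cv2.convexHull(c);M=cv2.moments(h);return np.array([M["m10"]/M["m00"],M["m01"]/M["m00"]]),M["m00"]
def grab(tag):
    o=[]
    for n in("top","side"):
        im=vision.get_image(n)[...,::-1].copy();cv2.imwrite(f"pics/{n}_{tag}.png",im);o.append(im)
    return o
E
python3 - <<'E'
from h import *
np.set_printoptions(precision=4,suppress=True)
t=cv2.imread("pics/top0.png");s=cv2.imread("pics/side0.png")
for k,p,q in[("blue",(396,178),(377,222)),("red",(431,207),(388,257)),("yel",(464,179),(430,258))]:
    a,A=cen(seed(t,p,18));b,B=cen(seed(s,q,18));print(k,a,A,b,B,*tri(a,b),atz("top",*a,.12),atz("side",*b,.12))
# wheel: bright disc
def wh(im,p,thr):
    m=seed(im,p,thr);return cen(m)
for th in(10,16,22):
    print("wheel",th,wh(t,(192,202),th),wh(s,(241,160),th))
# tray outer contour
for n,im,p in(("top",t,(290,210)),("side",s,(290,220))):
    m=seed(im,p,14);c=max(cv2.findContours(m.astype(np.uint8),0,1)[0],key=cv2.contourArea)
    r=cv2.minAreaRect(c);print(n,m.sum(),r);q=cv2.approxPolyDP(cv2.convexHull(c),6,True)[:,0];print(q.tolist());print([atz(n,*x,.004)[:2].round(4).tolist() for x in q])
E
```

```text
blue [396.4083 176.6188] 351.5 [376.655  224.2999] 229.5 [ 0.5625 -0.1835  0.1181] 0.0016060904955791592 [ 0.5627 -0.1835  0.12  ] [ 0.5603 -0.1839  0.12  ]
red [432.7017 205.4328] 357.0 [387.9764 258.6606] 275.0 [ 0.5145 -0.2439  0.1185] 0.0013034144004440869 [ 0.5148 -0.2438  0.12  ] [ 0.5129 -0.244   0.12  ]
yel [466.2475 177.5909] 363.0 [432.285  260.8803] 289.5 [ 0.564  -0.302   0.1178] 0.0014864814425439258 [ 0.5641 -0.3016  0.12  ] [ 0.5617 -0.3021  0.12  ]
wheel 10 (array([169.7785, 201.9922]), 1928.5) (array([216.9299, 157.9664]), 1749.5)
wheel 16 (array([169.7681, 201.9119]), 1956.0) (array([279.3969, 242.276 ]), 165292.0)
wheel 22 (array([169.8029, 202.0002]), 1977.0) (array([279.4143, 242.2369]), 165380.5)
top 7888 ((286.9678649902344, 210.52330017089844), (60.389217376708984, 131.25331115722656), 0.9093804955482483)
[[317, 146], [316, 276], [256, 275], [259, 145]]
[[0.6496, -0.058], [0.393, -0.0596], [0.3918, 0.0549], [0.6487, 0.0576]]
side 5066 ((282.6712341308594, 220.123291015625), (56.98630142211914, 119.26026153564453), 48.887908935546875)
[[346, 202], [265, 273], [220, 239], [308, 177]]
[[0.6491, -0.053], [0.3974, -0.0546], [0.3925, 0.0709], [0.6481, 0.0572]]
```

```bash
cat >> h.py <<'E'
RT=R.from_matrix(np.diag([-1.,1,-1]))
def to(P):
    s=telemetry.observe();r=R.from_rotvec(s["ee_rot"]);print("at",np.round(s["position"],4),"shift cm",np.round(r.inv().apply(np.array(P)-s["position"])*100,2),"turn deg",np.round(np.degrees((r.inv()*RT).as_rotvec()),2),"t",s["clock"],"w",s["width"],"grip",s["gripper_force"])
E
python3 - <<'E'
from h import *
print(tri((169.78,201.98),(216.93,157.97)),atz("top",169.78,201.98,.05),atz("side",216.93,157.97,.05))
to((.514,-.244,.22))
E
```

```text
(array([0.52134475, 0.21788185, 0.0459156 ]), np.float64(0.0011396280775555062)) [0.52109589 0.21646577 0.05      ] [0.51837872 0.2148174  0.05      ]
at [0.2414 0.5761 0.248 ] shift cm [-56.84 -65.09   2.9 ] turn deg [-8.000e-02 -1.000e-02 -2.274e+01] t 0.1 w 1.0008430545816345 grip 0.0
```

```bash
python3 -m creep '7.6 -4 -4.6 0 0 0 -8; 7.6 -8 -9.2 0 0 0 -16; 7.6 -12 -13.8 0.5 0 0 -22.7; 7.6 -16 -18.3 1 0 0 -22.7; 7.6 -19 -21.7 1 0 0 -22.7' 15; python3 -c "
from h import *
to((.514,-.244,.22))"
```

```text
clock: 0.72
position: [0.3333, 0.2999, 0.2382]
ee_rot: [-0.004, -3.141, 0.002]
force: [0.6, -0.7, 1.0]
width: 0.828
gripper_force: 0.0
at [0.3333 0.2999 0.2382] shift cm [-18.2  -54.34   1.87] turn deg [-0.06 -0.03 -0.14] t 0.725 w 0.8275535101432224 grip 0.0
```

```bash
python3 -m creep '7.6 -2 -5.8 0 0 0 0; 7.6 -4 -11.6 0 0 0 0; 7.6 -6 -17.4 0 0 0 0; 7.6 -8 -23 0 0 0 0; 7.6 -10 -29 0 0 0 0'; python3 -m creep '7.6 -2 -5.8 0 0 0 0; 7.6 -4 -11.6 0.8 0 0 0; 7.6 -6 -17.4 1.8 0 0 0; 7.6 -8 -23 1.8 0 0 0; 7.6 -8.2 -25.3 1.8 0 0 0' ; python3 -m creep '7.6 0 0 0 0 0 0;7.6 0 0 0 0 0 0'; python3 -c "
from h import *
to((.514,-.244,.093))"
```

```text
clock: 1.35
position: [0.4327, 0.0118, 0.2388]
ee_rot: [0.0, 3.141, 0.0]
force: [0.4, 1.4, 0.5]
width: 0.827
gripper_force: 0.0
clock: 1.98
position: [0.5144, -0.2434, 0.2202]
ee_rot: [-0.007, -3.141, 0.003]
force: [-0.4, 0.3, -0.8]
width: 0.827
gripper_force: 0.0
clock: 2.22
position: [0.5142, -0.2383, 0.2204]
ee_rot: [0.0, -3.141, -0.002]
force: [0.6, -0.6, -0.4]
width: 0.827
gripper_force: 0.0
at [ 0.5142 -0.2383  0.2204] shift cm [ 1.000e-02 -5.800e-01  1.274e+01] turn deg [ 0.06 -0.04  0.01] t 2.225 w 0.8268071174411888 grip 0.0
```

```bash
python3 -m creep '7.6 0 -0.6 2 0 0 0; 7.6 0 -0.6 6 0 0 0;7.6 0 -0.6 6 0 0 0;7.6 0 -0.6 6 0 0 0'; python3 -c "
from h import *
to((.514,-.244,.093))
t,s=grab('d1')
cv2.imwrite('pics/d1.png',cv2.resize(np.hstack([t[120:320,300:500],s[150:350,300:500]]),None,fx=2,fy=2))"
```

```text
clock: 2.72
position: [0.5149, -0.2449, 0.1619]
ee_rot: [-0.001, 3.141, 0.0]
force: [0.5, -0.3, 0.9]
width: 0.828
gripper_force: 0.0
at [ 0.5149 -0.2449  0.1619] shift cm [0.1  0.08 6.89] turn deg [0.   0.05 0.03] t 2.725 w 0.8280149333585285 grip 0.0
```

View pics/d1.png

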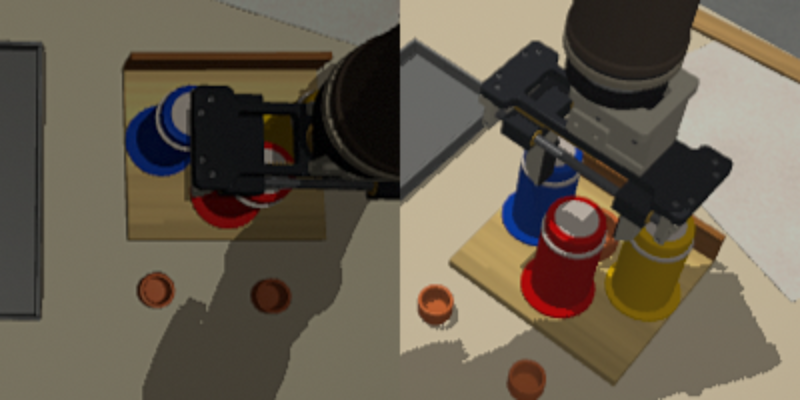

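Both fingers straddle the red lid (side crop (575,215)). The fingertips look to be around (540,180) and (640,225), so I check that against the projection before going down.

```bash
python3 -c "
from h import *
for y in(-.207,-.283,-.245):
  u,v=proj('side',(.515,y,.14)); print('tip',(u-300)*2+400,(v-150)*2)
u,v=proj('side',(.514,-.244,.12)); print('lid',(u-300)*2+400,(v-150)*2)
s=cv2.imread('pics/side_d1.png');cv2.imwrite('pics/d2.png',cv2.resize(s[200:300,330:450],None,fx=6,fy=6,interpolation=2))"
```

```text
tip 546.1045959073117 178.31529009230826
tip 619.0456115178727 228.5868549189862
tip 581.883505879302 202.97441743004651
lid 576.6987617360562 216.52218444897335
```

View pics/d2.png

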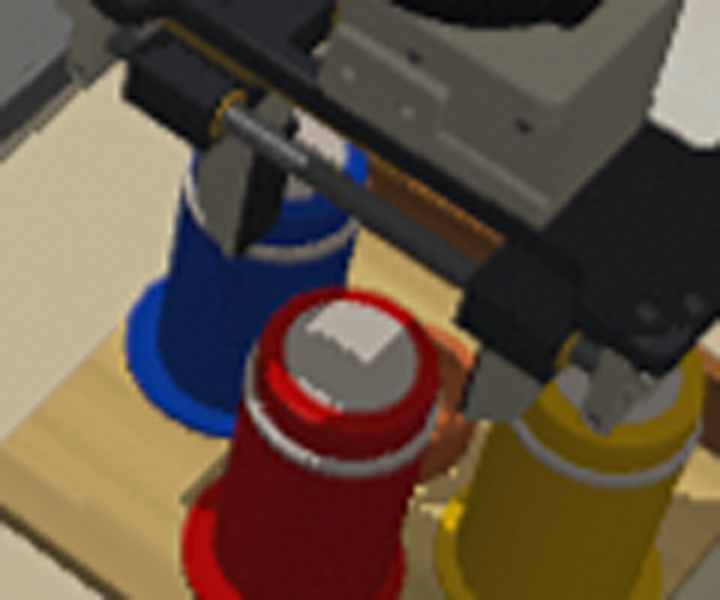

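The fingertips (240,255) and (475,415) match their projections to within about 4 mm either side of the lid, so I descend and close.

```bash
python3 -m creep '7.6 0.1 0.1 3 0 0 0; 7.6 0.1 0.1 5 0 0 0;7.6 0.1 0.1 6.9 0 0 0;7.6 0.1 0.1 6.9 0 0 0; 5 0.1 0.1 6.9 0 0 0' 20;  python3 -m creep '5 0 0 0 0 0 0; 5 0 0 0 0 0 0; 5 0 0 0 0 0 0; 5 0 0 0 0 0 0'; python3 -c "
from h import *
to((.514,-.244,.22))"
```

```text
clock: 3.45
position: [0.5141, -0.2449, 0.093]
ee_rot: [0.001, 3.14, -0.001]
force: [0.3, -0.7, -0.4]
width: 0.762
gripper_force: 0.0
clock: 3.95
position: [0.5139, -0.2448, 0.0927]
ee_rot: [0.001, 3.14, -0.0]
force: [-1.0, 1.6, 7.3]
width: 0.605
gripper_force: 20.0
at [ 0.5139 -0.2448  0.0927] shift cm [ -0.03   0.07 -12.73] turn deg [-0.02  0.09 -0.04] t 3.95 w 0.6046390047509902 grip 20.00066317676101
```

Red is gripped at 55.6 mm, as expected. Now I lift it and move over the tray slot at (0.441, 0).

```bash
python3 -m creep '5 0 0 -2 0 0 0; 5 0 0 -7 0 0 0; 5 0 0 -12.7 0 0 0; 5 0 0 -12.7 0 0 0' ; python3 -m creep '5 1 3 0 0 0 0; 5 2.4 8 0 0 0 0; 5 3.9 13 0 0 0 0; 5 5.4 18 0 0 0 0; 5 6.9 23 0 0 0 0'; python3 -m creep '5 0.4 1.5 0 0 0 0; 5 0.4 1.5 0 0 0 0; 5 0.4 1.5 0 0 0 0';python3 -c "
from h import *
to((.441,-.001,.083))"
```

```text
clock: 4.45
position: [0.5153, -0.2459, 0.223]
ee_rot: [0.001, 3.134, -0.004]
force: [0.5, -0.2, -3.6]
width: 0.606
gripper_force: 20.0
clock: 5.08
position: [0.443, -0.0129, 0.2178]
ee_rot: [-0.001, -3.14, 0.0]
force: [0.3, -0.6, -2.9]
width: 0.604
gripper_force: 20.0
clock: 5.45
position: [0.4404, -0.0005, 0.2183]
ee_rot: [-0.003, -3.141, 0.001]
force: [0.1, -0.6, -3.6]
width: 0.605
gripper_force: 20.0
at [ 0.4404 -0.0005  0.2183] shift cm [-0.07 -0.04 13.53] turn deg [-0.03 -0.03 -0.1 ] t 5.45 w 0.6048329228913372 grip 19.99961862748023
```

```bash
python3 -m creep '5 0 0 5 0 0 0; 5 0 0 10 0 0 0; 5 0 0 12.5 0 0 0; 5 0 0 13.2 0 0 0; 5 0 0 13.5 0 0 0' ; python3 -m creep '5 0 0 0.1 0 0 0; 5 0 0 0.2 0 0 0; 5 0 0 0.2 0 0 0'
```

```text
clock: 6.08
position: [0.441, -0.0003, 0.0839]
ee_rot: [0.003, 3.141, -0.0]
force: [-0.8, 0.9, -2.7]
width: 0.609
gripper_force: 20.0
clock: 6.45
position: [0.4408, 0.0007, 0.0822]
ee_rot: [0.001, 3.141, 0.001]
force: [-0.6, 0.1, -2.1]
width: 0.604
gripper_force: 20.0
```

```bash
python3 -m creep '5 0 0 0.1 0 0 0; 6 0 0 0.1 0 0 0; 7.6 0 0 0.1 0 0 0; 7.6 0 0 0.1 0 0 0; 7.6 0 0 0.1 0 0 0' ; python3 -m creep '7.6 0 0 -3 0 0 0; 7.6 0 0 -8 0 0 0; 7.6 0 0 -13.5 0 0 0; 7.6 0 0 -13.5 0 0 0'; python3 -m creep '7.6 -3 -4.6 0 0 0 0; 7.6 -6 -9.2 0 0 0 0; 7.6 -9 -13.8 0 0 0 0; 7.6 -12.1 -18.4 0 0 0 0; 7.6 -12.1 -18.4 0 0 0 0'; python3 -m creep '7.6 0 0 2 0 0 0; 7.6 0 0 3 0 0 0; 7.6 0 0 3 0 0 0'; python3 -c "
from h import *
to((.5618,-.1840,.093));grab('b1')"
```

```text
clock: 7.08
position: [0.4405, 0.0005, 0.0807]
ee_rot: [0.001, 3.142, 0.0]
force: [-0.1, -0.6, 0.5]
width: 0.824
gripper_force: 0.0
clock: 7.58
position: [0.4428, 0.0007, 0.2193]
ee_rot: [0.001, 3.134, 0.003]
force: [0.5, 0.5, -0.1]
width: 0.826
gripper_force: 0.0
clock: 8.2
position: [0.5618, -0.1881, 0.2143]
ee_rot: [-0.009, -3.14, 0.004]
force: [0.2, 1.3, -0.7]
width: 0.824
gripper_force: 0.0
clock: 8.57
position: [0.5605, -0.1827, 0.1847]
ee_rot: [-0.0, -3.139, -0.001]
force: [-0.4, -0.8, -0.4]
width: 0.826
gripper_force: 0.0
at [ 0.5605 -0.1827  0.1847] shift cm [-0.15 -0.13  9.17] turn deg [ 0.04 -0.13 -0.  ] t 8.575 w 0.8264666949061825 grip 0.0
```

View pics/side_b1.png

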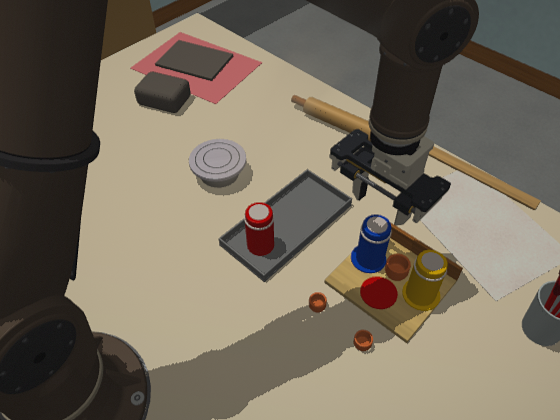

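The red jar stands upright in the tray at (260,230) and the red pad is free at (380,292). The gripper is over blue at (377,222). Now I grasp blue.

```bash
python3 -m creep '7.6 -0.1 -0.1 3 0 0 0; 7.6 -0.1 -0.1 6 0 0 0;7.6 -0.1 -0.1 9.1 0 0 0;7.6 -0.1 -0.1 9.1 0 0 0; 7.6 -0.1 -0.1 9.1 0 0 0' 20;  python3 -m creep '5 0 0 0 0 0 0; 5 0 0 0 0 0 0; 5 0 0 0 0 0 0; 5 0 0 0 0 0 0; 5 0 0 0 0 0 0'; python3 -m creep '5 0 0 -2 0 0 0; 5 0 0 -7 0 0 0; 5 0 0 -12.7 0 0 0; 5 0 0 -12.7 0 0 0';python3 -c "
from h import *
to((.521,-.001,.22))"
```

```text
clock: 9.3
position: [0.5631, -0.1848, 0.0961]
ee_rot: [0.001, 3.14, -0.001]
force: [0.6, 0.7, -0.8]
width: 0.83
gripper_force: 0.0
clock: 9.93
position: [0.5628, -0.1845, 0.0955]
ee_rot: [0.001, 3.14, 0.0]
force: [-0.3, 0.9, 7.2]
width: 0.608
gripper_force: 20.0
clock: 10.42
position: [0.5644, -0.1857, 0.226]
ee_rot: [0.002, 3.134, -0.003]
force: [-0.4, -0.5, -4.0]
width: 0.603
gripper_force: 20.0
at [ 0.5644 -0.1857  0.226 ] shift cm [ 4.36 18.47  0.54] turn deg [-0.09  0.42 -0.06] t 10.425 w 0.6031821619252454 grip 19.99858495546505
```

```bash
python3 -m creep '5 0.8 3 0 0 0 0; 5 1.8 8 0 0 0 0; 5 3 13 0 0 0 0; 5 4.2 18 0 0 0 0; 5 4.2 18.4 0 0 0 0'; python3 -m creep '5 0 0 0 0 0 0; 5 0 0 0 0 0 0; 5 0 0 0 0 0 0';python3 -c "
from h import *
to((.521,-.001,.0855))"
```

```text
clock: 11.05
position: [0.5187, 0.0041, 0.2203]
ee_rot: [0.009, -3.138, -0.003]
force: [0.1, -0.3, -3.5]
width: 0.605
gripper_force: 20.0
clock: 11.42
position: [0.5205, -0.0019, 0.2216]
ee_rot: [-0.005, -3.141, 0.001]
force: [-0.0, -0.2, -2.9]
width: 0.603
gripper_force: 20.0
at [ 0.5205 -0.0019  0.2216] shift cm [-0.05  0.1  13.61] turn deg [-0.03 -0.01 -0.17] t 11.425 w 0.6027875321523862 grip 19.998530644224957
```

Next I release blue in the tray, then go over yellow at (0.563,-0.302).

```bash
python3 -m creep '5 0 0 5 0 0 0; 5 0 0 10 0 0 0; 5 0 0 12.5 0 0 0; 5 0 0 13.2 0 0 0; 5 0 0 13.5 0 0 0' ; python3 -m creep '5 0 0 0.1 0 0 0; 5 0 0 0.2 0 0 0; 5 0 0 0.2 0 0 0'; python3 -m creep '5 0 0 0 0 0 0; 6 0 0 0 0 0 0; 7.6 0 0 0 0 0 0; 7.6 0 0 0 0 0 0; 7.6 0 0 0 0 0 0' ; python3 -m creep '7.6 0 0 -3 0 0 0; 7.6 0 0 -8 0 0 0; 7.6 0 0 -13.5 0 0 0; 7.6 0 0 -13.5 0 0 0'; python3 -m creep '7.6 -0.8 -6 0 0 0 0; 7.6 -1.6 -12 0 0 0 0; 7.6 -2.4 -18 0 0 0 0; 7.6 -3.2 -24 0 0 0 0; 7.6 -4.2 -30 0 0 0 0'; python3 -m creep '7.6 0 0 2 0 0 0; 7.6 0 0 3 0 0 0; 7.6 0 0 3 0 0 0; 7.6 0 0 3 0 0 0'; python3 -c "
from h import *
to((.563,-.302,.094))"
```

```text
clock: 12.05
position: [0.521, -0.001, 0.0871]
ee_rot: [0.002, 3.141, -0.0]
force: [-0.2, -0.6, -2.0]
width: 0.606
gripper_force: 20.0
clock: 12.42
position: [0.5208, -0.0005, 0.0852]
ee_rot: [0.001, 3.141, 0.0]
force: [-1.3, -0.4, -2.1]
width: 0.605
gripper_force: 20.0
clock: 13.05
position: [0.5205, -0.0006, 0.0848]
ee_rot: [0.001, 3.141, 0.0]
force: [-0.3, 0.0, -1.0]
width: 0.83
gripper_force: 0.0
clock: 13.55
position: [0.5229, -0.0007, 0.2238]
ee_rot: [0.001, 3.134, 0.002]
force: [-0.6, 0.5, -0.1]
width: 0.831
gripper_force: 0.0
clock: 14.18
position: [0.562, -0.3021, 0.2186]
ee_rot: [-0.001, -3.14, -0.001]
force: [1.2, 0.7, 0.1]
width: 0.831
gripper_force: 0.0
clock: 14.68
position: [0.5627, -0.2996, 0.1901]
ee_rot: [-0.001, 3.141, 0.0]
force: [0.5, -0.3, -0.0]
width: 0.831
gripper_force: 0.0
at [ 0.5627 -0.2996  0.1901] shift cm [-0.02 -0.24  9.61] turn deg [0.01 0.03 0.05] t 14.675 w 0.8307407275940024 grip 0.0
```

```bash
python3 -m creep '7.6 0 -0.2 3 0 0 0; 7.6 0 -0.2 6 0 0 0;7.6 0 -0.2 9.5 0 0 0;7.6 0 -0.2 9.5 0 0 0; 7.6 0 -0.2 9.5 0 0 0' 20;  python3 -m creep '5 0 0 0 0 0 0; 5 0 0 0 0 0 0; 5 0 0 0 0 0 0; 5 0 0 0 0 0 0; 5 0 0 0 0 0 0'; python3 -m creep '5 0 0 -2 0 0 0; 5 0 0 -7 0 0 0; 5 0 0 -12.7 0 0 0; 5 0 0 -12.7 0 0 0';python3 -m creep '5 -0.2 3 0 0 0 0; 5 -1 9 0 0 0 0; 5 -2 15 0 0 0 0; 5 -2.8 20 0 0 0 0; 5 -3.6 26 0 0 0 0';python3 -m creep '5 -0.1 2 0 0 0 0; 5 -0.2 4 0 0 0 0; 5 -0.2 4 0 0 0 0; 5 -0.2 4 0 0 0 0'; python3 -c "
from h import *
to((.601,-.001,.085))"
```

```text
clock: 15.3
position: [0.5632, -0.3028, 0.0964]
ee_rot: [0.0, 3.14, -0.001]
force: [-0.3, 0.0, -0.3]
width: 0.828
gripper_force: 0.0
clock: 15.92
position: [0.5628, -0.3026, 0.0956]
ee_rot: [0.001, 3.14, -0.0]
force: [-0.6, 2.1, 6.0]
width: 0.6
gripper_force: 20.0
clock: 16.42
position: [0.5642, -0.3046, 0.2276]
ee_rot: [0.002, 3.133, -0.006]
force: [0.9, 0.7, -3.0]
width: 0.605
gripper_force: 20.0
clock: 17.05
position: [0.5979, -0.0417, 0.2215]
ee_rot: [-0.003, -3.141, 0.001]
force: [-0.2, -1.1, -2.2]
width: 0.605
gripper_force: 20.0
clock: 17.55
position: [0.6003, -0.0047, 0.2218]
ee_rot: [0.005, 3.142, -0.002]
force: [0.3, -0.1, -2.4]
width: 0.608
gripper_force: 20.0
at [ 0.6003 -0.0047  0.2218] shift cm [-0.07  0.38 13.68] turn deg [-0.06  0.   -0.17] t 17.55 w 0.6081282938837994 grip 19.995819485775428
```

Next I place yellow, retreat clear to the wheel side, and take pictures to measure the pads and the pot.

```bash
python3 -m creep '5 0 0.3 5 0 0 0; 5 0 0.3 10 0 0 0; 5 0 0.3 12.5 0 0 0; 5 0 0.3 13.2 0 0 0; 5 0 0.3 13.5 0 0 0' ; python3 -m creep '5 0 0 0.1 0 0 0; 5 0 0 0.2 0 0 0; 5 0 0 0.2 0 0 0'; python3 -m creep '5 0 0 0 0 0 0; 6 0 0 0 0 0 0; 7.6 0 0 0 0 0 0; 7.6 0 0 0 0 0 0; 7.6 0 0 0 0 0 0' ; python3 -m creep '7.6 0 0 -3 0 0 0; 7.6 0 0 -8 0 0 0; 7.6 0 0 -13.5 0 0 0; 7.6 0 0 -13.5 0 0 0'; python3 -m creep '7 4 5 0 0 0 0; 7 8 10 0 0 0 0; 7 12 15 0 0 0 0; 7 15 20 0 0 0 0; 7 18 25 0 0 0 0'; python3 -m creep '7 0 5 0 0 0 0; 7 0 10 0 0 0 0; 7 0 15 0 0 0 0'; python3 -c "
from h import *
to((.576,-.243,.15));grab('c1')"
```

```text
clock: 18.18
position: [0.601, -0.0008, 0.0873]
ee_rot: [0.003, 3.141, -0.001]
force: [1.1, -1.2, -2.6]
width: 0.605
gripper_force: 20.0
clock: 18.55
position: [0.6008, 0.0005, 0.0852]
ee_rot: [0.001, 3.141, 0.0]
force: [0.5, -0.5, -2.5]
width: 0.609
gripper_force: 20.0
clock: 19.18
position: [0.6006, 0.0004, 0.0848]
ee_rot: [0.001, 3.141, 0.0]
force: [-0.6, -0.2, 0.0]
width: 0.827
gripper_force: 0.0
clock: 19.68
position: [0.603, -0.0, 0.2243]
ee_rot: [0.002, 3.134, 0.001]
force: [0.8, -0.7, -0.5]
width: 0.827
gripper_force: 0.0
clock: 20.3
position: [0.4189, 0.252, 0.2192]
ee_rot: [-0.0, -3.141, -0.0]
force: [1.3, 1.2, -0.1]
width: 0.766
gripper_force: 0.0
clock: 20.68
position: [0.4202, 0.402, 0.219]
ee_rot: [-0.001, -3.141, 0.001]
force: [0.8, 0.7, 0.7]
width: 0.763
gripper_force: 0.0
at [0.4202 0.402  0.219 ] shift cm [-15.62 -64.48   6.92] turn deg [-0.03 -0.03 -0.03] t 20.675 w 0.76258178752199 grip 0.0
```

View pics/top_c1.png

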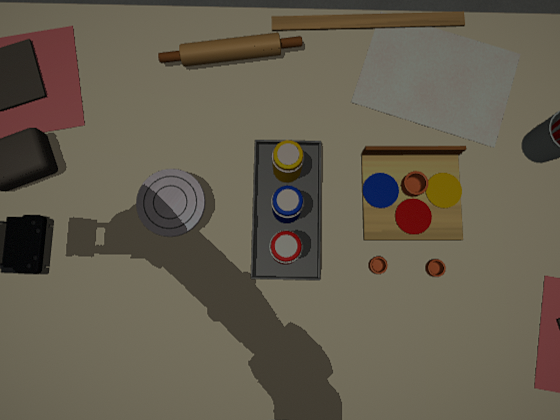

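View pics/side_c1.png

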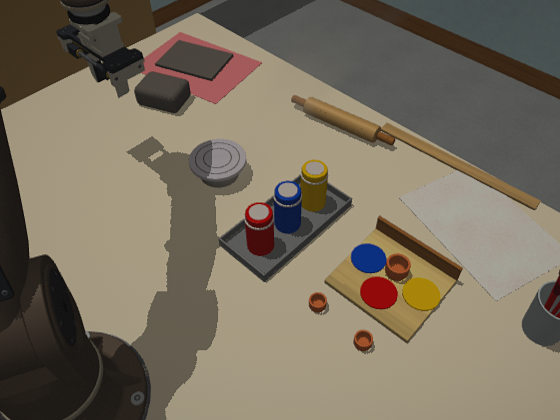

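All three jars stand upright in the tray: yellow lid (288,153), blue (287,199), red (286,243). The pads are free at blue (380,190), red (413,216) and yellow (444,189), and the pot is clear at (415,183). Now I measure them.

```bash
python3 - <<'E'
from h import *
np.set_printoptions(precision=4,suppress=True)
t=cv2.imread("pics/top_c1.png");s=cv2.imread("pics/side_c1.png")
def bl(im,f,p):
    h=cv2.cvtColor(im,cv2.COLOR_BGR2HSV).astype(int);m=f(h[...,0],h[...,1]).astype(np.uint8)
    n,l=cv2.connectedComponents(m,connectivity=4);assert m[p[1],p[0]],h[p[1],p[0]];return cen(l==l[p[1],p[0]])
F={"blue":lambda H,S:(abs(H-117)<14)&(S>120),"red":lambda H,S:((H<4)|(H>174))&(S>180),"yel":lambda H,S:(abs(H-26)<5)&(S>190),"pot":lambda H,S:(abs(H-8)<6)&(S>140)}
for k,p,q in[("blue",(376,190),(369,258)),("red",(413,216),(380,292)),("yel",(448,189),(421,294)),("pot",(415,183),(398,267))]:
    a,A=bl(t,F[k],p);b,B=bl(s,F[k],q);z=.015 if k!="pot" else .046
    print(k,a,A,b,B,*tri(a,b),atz("top",*a,z),atz("side",*b,z))
for k,p,q in[("blue",(287,199),(288,188)),("red",(286,244),(259,210)),("yel",(288,154),(314,166))]:
    a,A=cen(seed(t,p,18));b,B=cen(seed(s,q,18));print("jar",k,A,B,*tri(a,b))
E
python3 - <<'E'
import cv2,numpy as np
t=cv2.imread("pics/top_c1.png");s=cv2.imread("pics/side_c1.png")
a=cv2.resize(t[165:205,395:440],None,fx=8,fy=8,interpolation=2);b=cv2.resize(s[245:285,375:420],None,fx=8,fy=8,interpolation=2)
cv2.imwrite("pics/pot.png",np.hstack([a,b]))
E
```

```text
blue [380.3536 190.0462] 945.0 [368.0649 258.0205] 765.0 [ 0.5613 -0.1813  0.0101] 0.001972411637274692 [ 0.5611 -0.1808  0.015 ] [ 0.5573 -0.1825  0.015 ]
red [413.0105 215.9963] 950.5 [378.4988 292.5906] 868.0 [ 0.512  -0.244   0.0098] 0.0018665769452705582 [ 0.512 -0.243  0.015] [ 0.5081 -0.2449  0.015 ]
yel [443.3882 189.9899] 944.0 [420.8623 293.7322] 944.0 [ 0.5645 -0.3035  0.0106] 0.0019560566680298314 [ 0.5644 -0.3025  0.015 ] [ 0.5607 -0.3039  0.015 ]
pot [414.2492 183.3482] 493.5 [397.2581 266.686 ] 516.5 [ 0.5715 -0.241   0.0298] 0.0026180441343841127 [ 0.5689 -0.2368  0.046 ] [ 0.5595 -0.2449  0.046 ]
jar blue 346.5 188.5 [0.5199 0.0007 0.1073] 0.0014880015080141978
jar red 359.5 207.5 [0.4411 0.0018 0.1078] 0.0015977353280175997
jar yel 350.0 168.0 [0.6017 0.002  0.1067] 0.00130079219844999
```

View pics/pot.png

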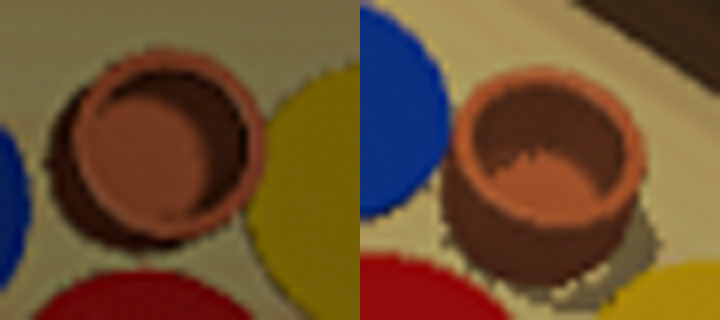

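The pot's rim centre is at about top (415.5,182.3) and side (398.0,262.9), and it stands upright and clear.

```bash
python3 -c "
from h import *
a,b=(415.5,182.3),(398.0,262.9)
print(tri(a,b),atz('top',*a,.046),atz('side',*b,.046))
to((.574,-.242,.22))"
```

```text
(array([ 0.57131433, -0.23998571,  0.041519  ]), np.float64(0.0016699227854470888)) [ 0.57096857 -0.23912022  0.046     ] [ 0.56746456 -0.24087079  0.046     ]
at [0.4184 0.4065 0.2183] shift cm [-15.14 -64.95  -0.29] turn deg [ 0.09 -0.07  0.37] t 20.775 w 0.7615914693531504 grip 0.0
```

```bash
python3 -m creep '7 -0.5 -4 0 0 0 0; 7 -2 -10 0 0 0 0; 7 -3.3 -16 0 0 0 0; 7 -4.6 -22 0 0 0 0; 7 -6 -28 0 0 0 0' 10; python3 -m creep '7 -1.4 -6 0 0 0 0; 7 -2.8 -12 0 0 0 0; 7 -4.2 -18 0 0 0 0; 7 -5.6 -24 0 0 0 0; 7 -7 -30 0 0 0 0'; python3 -m creep '7 -1.5 -5 2 0 0 0; 7 -1.5 -6.5 5 0 0 0; 7 -1.5 -6.5 8 0 0 0; 7 -1.5 -6.5 8 0 0 0; 7 -1.5 -6.5 8 0 0 0'; python3 -c "
from h import *
to((.571,-.241,.039))"
```

```text
clock: 21.4
position: [0.4802, 0.1181, 0.2192]
ee_rot: [-0.001, -3.141, 0.0]
force: [1.0, 0.1, -0.2]
width: 0.762
gripper_force: 0.0
clock: 22.02
position: [0.55, -0.1815, 0.2191]
ee_rot: [-0.001, -3.141, -0.001]
force: [0.6, 0.1, 0.0]
width: 0.758
gripper_force: 0.0
clock: 22.65
position: [0.5655, -0.2446, 0.1404]
ee_rot: [0.001, 3.141, -0.0]
force: [0.2, -0.3, 0.5]
width: 0.762
gripper_force: 0.0
at [ 0.5655 -0.2446  0.1404] shift cm [-0.55  0.36 10.14] turn deg [-0.01  0.02 -0.03] t 22.65 w 0.7621031753557298 grip 0.0
```

```bash
python3 -m creep '7 -0.5 0.3 3 0 0 0; 7 -0.5 0.3 6 0 0 0; 7 -0.5 0.3 8.5 0 0 0; 7 -0.5 0.3 9.5 0 0 0; 7 -0.5 0.3 10 0 0 0'; python3 -m creep '7 0 0 0 0 0 0;7 0 0 0 0 0 0'; python3 -c "
from h import *
to((.571,-.241,.039))"
```

```text
clock: 23.28
position: [0.571, -0.2417, 0.0405]
ee_rot: [0.0, 3.14, -0.001]
force: [0.4, 0.0, 0.1]
width: 0.763
gripper_force: 0.0
clock: 23.52
position: [0.5709, -0.2418, 0.0407]
ee_rot: [0.001, 3.14, -0.001]
force: [-0.3, 0.4, -0.6]
width: 0.762
gripper_force: 0.0
at [ 0.5709 -0.2418  0.0407] shift cm [-0.01  0.08  0.17] turn deg [-0.02  0.08 -0.04] t 23.525 w 0.7620448709245359 grip 0.0
```

```bash
python3 -m creep '6 0 0.1 0.1 0 0 0; 5 0 0.1 0.1 0 0 0; 4 0 0.1 0.1 0 0 0; 4 0 0.1 0.1 0 0 0; 4 0 0.1 0.1 0 0 0' 10; python3 -m creep '4 0 0 0 0 0 0;4 0 0 0 0 0 0'; python3 -m creep '4 0 0 -1 0 0 0;4 0 0 -4 0 0 0; 4 0 0 -9 0 0 0;4 0 0 -14 0 0 0;4 0 0 -18 0 0 0'; python3 -c "
from h import *
to((.5205,.2165,.22))"
```

```text
clock: 24.15
position: [0.5704, -0.2406, 0.0388]
ee_rot: [0.001, 3.141, 0.0]
force: [-0.5, -0.8, 1.9]
width: 0.499
gripper_force: 10.0
clock: 24.4
position: [0.5704, -0.2406, 0.0388]
ee_rot: [0.001, 3.142, 0.0]
force: [-0.1, -0.2, 2.1]
width: 0.5
gripper_force: 10.0
clock: 25.02
position: [0.5703, -0.2409, 0.2214]
ee_rot: [0.002, 3.14, -0.001]
force: [0.6, -0.8, -0.7]
width: 0.503
gripper_force: 10.0
at [ 0.5703 -0.2409  0.2214] shift cm [ 5.04 45.74  0.11] turn deg [-0.04  0.09 -0.06] t 25.025 w 0.5028989431805406 grip 9.999821146111572
```

The pot is held at 46 mm. Now to the wheel.

```bash
python3 -m creep '4 0.5 4 0 0 0 0; 4 1.2 10 0 0 0 0; 4 1.8 16 0 0 0 0; 4 2.4 22 0 0 0 0; 4 3 28 0 0 0 0'; python3 -m creep '4 0.6 6 0 0 0 0; 4 1.3 12 0 0 0 0; 4 2 17.6 0 0 0 0; 4 2 17.6 0 0 0 0; 4 2 17.6 0 0 0 0'; python3 -c "
from h import *
to((.5208,.2163,.0778))"
```

```text
clock: 25.65
position: [0.54, 0.0411, 0.2194]
ee_rot: [0.002, 3.141, 0.0]
force: [0.2, -0.3, 0.2]
width: 0.5
gripper_force: 10.0
clock: 26.28
position: [0.5206, 0.2149, 0.219]
ee_rot: [0.001, 3.141, -0.001]
force: [-0.5, -0.1, -1.3]
width: 0.5
gripper_force: 10.0
at [0.5206 0.2149 0.219 ] shift cm [-0.02  0.15 14.12] turn deg [-0.04  0.01 -0.03] t 26.275 w 0.5001342439310804 grip 9.999735993451395
```

```bash
python3 -m creep '4 0 0.1 5 0 0 0; 4 0 0.1 10 0 0 0; 4 0 0.1 12.5 0 0 0; 4 0 0.1 13.5 0 0 0; 4 0 0.1 14 0 0 0'; python3 -m creep '4 0 0 0.1 0 0 0; 4 0 0 0.1 0 0 0; 4 0 0 0.2 0 0 0; 4 0 0 0.2 0 0 0'
```

```text
clock: 26.9
position: [0.5214, 0.2155, 0.0791]
ee_rot: [0.004, 3.141, -0.0]
force: [-0.7, 0.6, -1.0]
width: 0.503
gripper_force: 10.0
clock: 27.4
position: [0.5207, 0.2166, 0.077]
ee_rot: [0.001, 3.141, 0.001]
force: [0.8, -0.3, -1.0]
width: 0.499
gripper_force: 10.0
```

```bash
python3 -m creep '5 0 0 0 0 0 0; 6 0 0 0 0 0 0; 7 0 0 0 0 0 0; 7 0 0 0 0 0 0; 7 0 0 0 0 0 0'; python3 -m creep '7 0 0 -2 0 0 0;7 0 0 -6 0 0 0; 7 0 0 -11 0 0 0; 7 0 0 -14 0 0 0'; python3 -m creep '7.6 3 4 0 0 0 0; 7.6 6 9 0 0 0 0; 7.6 9 14 0 0 0 0; 7.6 10 19 0 0 0 0;7.6 10 19 0 0 0 0'; python3 -c "
from h import *
t,s=grab('e1')
cv2.imwrite('pics/e1.png',np.hstack([cv2.resize(t[150:250,120:220],None,fx=4,fy=4,interpolation=2),cv2.resize(s[110:210,170:270],None,fx=4,fy=4,interpolation=2)]))
to((.4405,.0005,.2))"
```

```text
clock: 28.02
position: [0.5206, 0.2165, 0.0767]
ee_rot: [0.001, 3.142, 0.0]
force: [0.2, 0.5, -0.4]
width: 0.764
gripper_force: 0.0
clock: 28.52
position: [0.5213, 0.2165, 0.2192]
ee_rot: [0.001, 3.139, 0.002]
force: [0.1, -0.2, -0.3]
width: 0.761
gripper_force: 0.0
clock: 29.15
position: [0.4181, 0.4112, 0.2163]
ee_rot: [0.01, -3.141, -0.002]
force: [-0.0, -0.4, 0.4]
width: 0.828
gripper_force: 0.0
at [0.4206 0.4064 0.2165] shift cm [ -1.98 -40.59   1.68] turn deg [-0.05 -0.    0.01] t 29.25 w 0.8297191554383608 grip 0.0
```

View pics/e1.png

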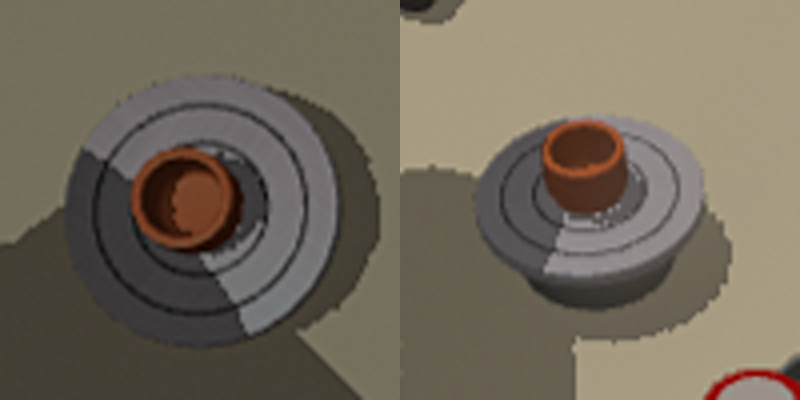

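The pot is upright on the wheel. Its rim centre is at top crop (184,199) and side crop (585,149), with the disc centre at (202,211) and (590,198). I compute its offset from the disc centre.

```bash
python3 -c "
from h import *
f=lambda u,v,x,y:((u+.5)/4-.5+x,(v+.5)/4-.5+y)
for n,a,b in(('top',f(184,199,120,150),f(202,211,120,150)),('side',f(185,149,170,110),f(190,198,170,110))): print(n,a,b,(atz(n,*a,.084)-atz(n,*b,.05))*1000)
"
```

```text
top (165.625, 199.375) (170.125, 202.375) [-0.5936005  -0.52229059 34.        ]
side (215.875, 146.875) (217.125, 159.125) [ 2.52743688  1.96624752 34.        ]
```

The pot is centred within about 3 mm. Now the jars go back, red first.

```bash
python3 -m creep '7.6 -0.2 -4 0 0 0 0; 7.6 -0.6 -10 0 0 0 0; 7.6 -1 -16 0 0 0 0; 7.6 -1.4 -22 0 0 0 0; 7.6 -1.7 -28 0 0 0 0'; python3 -m creep '7.6 -0.2 -5 0 0 0 0; 7.6 -0.3 -10 0 0 0 0; 7.6 -0.3 -12.5 3 0 0 0; 7.6 -0.3 -12.5 6 0 0 0; 7.6 -0.3 -12.5 6 0 0 0'; python3 -m creep '7.6 0 0 0 0 0 0; 7.6 0 0 0 0 0 0';  python3 -c "
from h import *
to((.4406,.0005,.0815))"
```

```text
clock: 29.88
position: [0.4374, 0.1228, 0.217]
ee_rot: [0.006, 3.141, 0.001]
force: [1.6, -0.6, -0.1]
width: 0.825
gripper_force: 0.0
clock: 30.5
position: [0.4386, -0.0003, 0.1556]
ee_rot: [-0.007, -3.138, 0.002]
force: [0.1, -0.5, 0.5]
width: 0.823
gripper_force: 0.0
clock: 30.75
position: [0.4411, 0.0016, 0.1578]
ee_rot: [0.001, 3.14, 0.001]
force: [1.1, 0.3, -0.5]
width: 0.829
gripper_force: 0.0
at [0.4411 0.0016 0.1578] shift cm [ 0.07 -0.12  7.63] turn deg [ 0.04  0.1  -0.02] t 30.75 w 0.8292437654335342 grip 0.0
```

```bash
python3 -m creep '7.6 0 -0.1 3 0 0 0; 7.6 0 -0.1 6 0 0 0; 7.6 0 -0.1 7.6 0 0 0; 7.6 0 -0.1 7.6 0 0 0; 7.6 0 -0.1 7.6 0 0 0' 20; python3 -m creep '5 0 0 0 0 0 0; 5 0 0 0 0 0 0; 5 0 0 0 0 0 0; 5 0 0 0 0 0 0; 5 0 0 0 0 0 0'; python3 -m creep '5 0 0 -2 0 0 0; 5 0 0 -7 0 0 0; 5 0 0 -12.7 0 0 0; 5 0 0 -13.5 0 0 0'; python3 -m creep '5 -1 -3 0 0 0 0; 5 -2.4 -8 0 0 0 0; 5 -3.9 -13 0 0 0 0; 5 -5.4 -18 0 0 0 0; 5 -6.9 -23 0 0 0 0'; python3 -m creep '5 -0.3 -1.5 0 0 0 0; 5 -0.3 -1.5 0 0 0 0; 5 -0.3 -1.5 0 0 0 0;5 -0.3 -1.5 0 0 0 0';python3 -c "
from h import *
to((.5133,-.2446,.095))"
```

```text
clock: 31.38
position: [0.4411, 0.0007, 0.0816]
ee_rot: [0.0, 3.14, 0.001]
force: [0.7, -0.8, -0.1]
width: 0.829
gripper_force: 0.0
clock: 32.0
position: [0.4408, 0.0006, 0.0811]
ee_rot: [0.001, 3.141, 0.001]
force: [-1.5, 1.0, 6.8]
width: 0.605
gripper_force: 20.0
clock: 32.5
position: [0.4421, 0.0005, 0.2186]
ee_rot: [0.001, 3.136, 0.003]
force: [0.9, 0.1, -4.2]
width: 0.607
gripper_force: 20.0
clock: 33.12
position: [0.509, -0.2306, 0.214]
ee_rot: [-0.0, -3.14, -0.002]
force: [0.8, 0.8, -1.7]
width: 0.609
gripper_force: 20.0
clock: 33.62
position: [0.5124, -0.2427, 0.2155]
ee_rot: [0.002, -3.141, -0.002]
force: [0.6, -0.5, -2.7]
width: 0.604
gripper_force: 20.0
at [ 0.5124 -0.2427  0.2155] shift cm [-0.1  -0.2  12.05] turn deg [ 0.07 -0.01  0.09] t 33.625 w 0.6038050611989617 grip 19.999768045381643
```

```bash
python3 -m creep '5 -0.1 -0.2 5 0 0 0; 5 -0.1 -0.2 9 0 0 0; 5 -0.1 -0.2 11 0 0 0; 5 -0.1 -0.2 11.8 0 0 0; 5 -0.1 -0.2 12 0 0 0' ; python3 -m creep '5 0 0 0.1 0 0 0; 5 0 0 0.2 0 0 0; 5 0 0 0.2 0 0 0;5 0 0 0.2 0 0 0'; python3 -c "
from h import *
to((.5133,-.2446,.092))"
```

```text
clock: 34.25
position: [0.5136, -0.2461, 0.096]
ee_rot: [-0.0, 3.141, 0.0]
force: [-0.4, -0.4, -1.1]
width: 0.609
gripper_force: 20.0
clock: 34.75
position: [0.5134, -0.2466, 0.094]
ee_rot: [0.001, 3.141, -0.0]
force: [0.2, -0.2, -1.9]
width: 0.605
gripper_force: 20.0
at [ 0.5134 -0.2466  0.094 ] shift cm [0.01 0.2  0.2 ] turn deg [-0.01  0.03 -0.04] t 34.75 w 0.6048548896725662 grip 19.99971659446601
```

Another 2 mm down and 2 mm in y, then release and go to blue at (0.5207,-0.0006).

```bash
python3 -m creep '5 0 0.2 0.1 0 0 0; 5 0 0.2 0.2 0 0 0; 5 0 0.2 0.2 0 0 0'; python3 -m creep '5 0 0 0 0 0 0; 6 0 0 0 0 0 0; 7.6 0 0 0 0 0 0; 7.6 0 0 0 0 0 0; 7.6 0 0 0 0 0 0' ; python3 -m creep '7.6 0 0 -3 0 0 0; 7.6 0 0 -8 0 0 0; 7.6 0 0 -12.5 0 0 0; 7.6 0 0 -12.5 0 0 0'; python3 -m creep '7.6 -0.1 5 0 0 0 0; 7.6 -0.2 10 0 0 0 0; 7.6 -0.4 15 0 0 0 0; 7.6 -0.6 20 0 0 0 0; 7.6 -0.7 24.4 0 0 0 0'; python3 -m creep '7.6 0 0 3 0 0 0; 7.6 0 0 6 0 0 0; 7.6 0 0 6 0 0 0; 7.6 0 0 6 0 0 0'; python3 -c "
from h import *
to((.5206,-.0006,.085))"
```

```text
clock: 35.12
position: [0.5134, -0.2442, 0.0922]
ee_rot: [0.001, 3.141, 0.001]
force: [-2.2, 2.2, 5.9]
width: 0.605
gripper_force: 20.0
clock: 35.75
position: [0.5133, -0.2446, 0.0917]
ee_rot: [0.001, 3.142, -0.0]
force: [0.3, -0.2, -0.5]
width: 0.824
gripper_force: 0.0
clock: 36.25
position: [0.5149, -0.2458, 0.22]
ee_rot: [0.001, 3.136, -0.003]
force: [0.5, 0.1, -0.4]
width: 0.829
gripper_force: 0.0
clock: 36.88
position: [0.5198, 0.0016, 0.2157]
ee_rot: [0.0, -3.14, -0.0]
force: [0.3, 0.3, -0.1]
width: 0.83
gripper_force: 0.0
clock: 37.38
position: [0.5206, -0.0009, 0.1571]
ee_rot: [0.002, 3.142, -0.0]
force: [0.3, -0.5, -0.7]
width: 0.83
gripper_force: 0.0
at [ 0.5206 -0.0009  0.1571] shift cm [0.   0.03 7.21] turn deg [-0.01  0.   -0.07] t 37.375 w 0.8300642777410351 grip 0.0
```

```bash
python3 -m creep '7.6 0 0 3 0 0 0; 7.6 0 0 6 0 0 0; 7.6 0 0 7.2 0 0 0; 7.6 0 0 7.2 0 0 0; 7.6 0 0 7.2 0 0 0' 20; python3 -m creep '5 0 0 0 0 0 0; 5 0 0 0 0 0 0; 5 0 0 0 0 0 0; 5 0 0 0 0 0 0; 5 0 0 0 0 0 0'; python3 -m creep '5 0 0 -2 0 0 0; 5 0 0 -7 0 0 0; 5 0 0 -12.7 0 0 0; 5 0 0 -13.5 0 0 0'; python3 -m creep '5 -0.8 -3 0 0 0 0; 5 -1.8 -8 0 0 0 0; 5 -3 -13 0 0 0 0; 5 -4 -18 0 0 0 0; 5 -4.1 -18.3 0 0 0 0'; python3 -m creep '5 0 0 0 0 0 0; 5 0 0 0 0 0 0; 5 0 0 0 0 0 0; 5 0 0 0 0 0 0';python3 -c "
from h import *
to((.562,-.184,.097))"
```

```text
clock: 38.0
position: [0.5213, -0.0007, 0.0859]
ee_rot: [0.001, 3.14, 0.0]
force: [0.5, -0.5, -0.3]
width: 0.83
gripper_force: 0.0
clock: 38.62
position: [0.5207, -0.0004, 0.0851]
ee_rot: [0.001, 3.141, 0.001]
force: [-1.3, 1.0, 6.0]
width: 0.606
gripper_force: 20.0
clock: 39.12
position: [0.5221, -0.0009, 0.2228]
ee_rot: [0.001, 3.136, 0.002]
force: [-0.3, 1.0, -3.8]
width: 0.603
gripper_force: 20.0
clock: 39.75
position: [0.56, -0.1885, 0.2184]
ee_rot: [-0.012, -3.14, 0.004]
force: [-0.4, -0.2, -3.1]
width: 0.604
gripper_force: 20.0
clock: 40.25
position: [0.5615, -0.1827, 0.2198]
ee_rot: [-0.001, 3.141, 0.001]
force: [0.1, -0.9, -2.3]
width: 0.604
gripper_force: 20.0
at [ 0.5615 -0.1827  0.2198] shift cm [-0.05 -0.13 12.28] turn deg [0.02 0.01 0.04] t 40.25 w 0.6043606063063411 grip 19.99965132563375
```

```bash
python3 -m creep '5 0 0 5 0 0 0; 5 0 0 9 0 0 0; 5 0 0 11 0 0 0; 5 0 0 12 0 0 0; 5 0 0 12.2 0 0 0' ; python3 -m creep '5 0 0 0 0 0 0;5 0 0 0 0 0 0'; python3 -c "
from h import *
to((.562,-.184,.096))"
```

```text
clock: 40.88
position: [0.5615, -0.1835, 0.0977]
ee_rot: [0.001, 3.142, 0.0]
force: [-0.5, -0.1, -1.4]
width: 0.607
gripper_force: 20.0
clock: 41.12
position: [0.5619, -0.1837, 0.0986]
ee_rot: [0.001, 3.14, -0.0]
force: [-0.9, -0.8, -2.0]
width: 0.607
gripper_force: 20.0
at [ 0.5619 -0.1837  0.0986] shift cm [-0.01 -0.03  0.26] turn deg [-0.01  0.09 -0.03] t 41.125 w 0.6073634893947063 grip 19.999546345788985
```

Lower 2.5 mm, release, and go to yellow at (0.6006, 0.0004).

```bash
python3 -m creep '5 0 0 0.1 0 0 0; 5 0 0 0.25 0 0 0; 5 0 0 0.25 0 0 0;5 0 0 0.25 0 0 0'; python3 -m creep '5 0 0 0 0 0 0; 6 0 0 0 0 0 0; 7.6 0 0 0 0 0 0; 7.6 0 0 0 0 0 0; 7.6 0 0 0 0 0 0' ; python3 -m creep '7.6 0 0 -3 0 0 0; 7.6 0 0 -8 0 0 0; 7.6 0 0 -12.5 0 0 0; 7.6 0 0 -12.5 0 0 0'; python3 -m creep '7.6 -0.8 5 0 0 0 0; 7.6 -1.8 10 0 0 0 0; 7.6 -2.8 14 0 0 0 0; 7.6 -3.8 18.4 0 0 0 0; 7.6 -3.8 18.4 0 0 0 0'; python3 -m creep '7.6 0 0 3 0 0 0; 7.6 0 0 6 0 0 0; 7.6 0 0 6 0 0 0; 7.6 0 0 6 0 0 0'; python3 -c "
from h import *
to((.6006,.0004,.085))"
```

```text
clock: 41.62
position: [0.5617, -0.1836, 0.0961]
ee_rot: [0.001, 3.141, 0.001]
force: [-3.4, 1.0, 7.1]
width: 0.608
gripper_force: 20.0
clock: 42.25
position: [0.5613, -0.1836, 0.0952]
ee_rot: [-0.001, -3.142, 0.0]
force: [-0.1, 0.4, -0.3]
width: 0.829
gripper_force: 0.0
clock: 42.75
position: [0.5631, -0.1847, 0.2237]
ee_rot: [0.001, 3.135, -0.002]
force: [0.2, -0.8, -0.5]
width: 0.832
gripper_force: 0.0
clock: 43.38
position: [0.5997, 0.0056, 0.2186]
ee_rot: [0.01, -3.14, -0.002]
force: [-0.4, -1.3, 0.0]
width: 0.826
gripper_force: 0.0
clock: 43.88
position: [0.5998, -0.0004, 0.1609]
ee_rot: [0.002, 3.141, -0.001]
force: [0.1, -1.0, -0.9]
width: 0.83
gripper_force: 0.0
at [ 5.998e-01 -4.000e-04  1.609e-01] shift cm [-0.08  0.08  7.59] turn deg [-0.02  0.03 -0.09] t 43.875 w 0.8301447879338841 grip 0.0
```

```bash
python3 -m creep '7.6 0 0.1 3 0 0 0; 7.6 0 0.1 6 0 0 0; 7.6 0 0.1 7.6 0 0 0; 7.6 0 0.1 7.6 0 0 0; 7.6 0 0.1 7.6 0 0 0' 20; python3 -m creep '5 0 0 0 0 0 0; 5 0 0 0 0 0 0; 5 0 0 0 0 0 0; 5 0 0 0 0 0 0; 5 0 0 0 0 0 0'; python3 -m creep '5 0 0 -2 0 0 0; 5 0 0 -7 0 0 0; 5 0 0 -12.7 0 0 0; 5 0 0 -13.5 0 0 0'; python3 -m creep '5 0.3 -3 0 0 0 0; 5 1 -9 0 0 0 0; 5 1.8 -15 0 0 0 0; 5 2.6 -21 0 0 0 0; 5 3.4 -26 0 0 0 0'; python3 -m creep '5 0.3 -3 0 0 0 0; 5 0.3 -4.3 0 0 0 0; 5 0.3 -4.3 0 0 0 0; 5 0.3 -4.3 0 0 0 0; 5 0.3 -4.3 0 0 0 0';python3 -c "
from h import *
to((.563,-.303,.097))"
```

```text
clock: 44.5
position: [0.6003, 0.0011, 0.0855]
ee_rot: [0.001, 3.14, 0.0]
force: [0.3, 0.0, 0.6]
width: 0.828
gripper_force: 0.0
clock: 45.12
position: [0.5998, 0.0012, 0.0846]
ee_rot: [0.001, 3.141, 0.0]
force: [-1.0, -1.0, 6.8]
width: 0.602
gripper_force: 20.0
clock: 45.62
position: [0.6011, 0.001, 0.2226]
ee_rot: [0.001, 3.136, 0.001]
force: [0.0, -0.3, -3.8]
width: 0.602
gripper_force: 20.0
clock: 46.25
position: [0.5639, -0.2604, 0.2176]
ee_rot: [-0.003, -3.139, -0.001]
force: [1.7, 0.6, -3.8]
width: 0.602
gripper_force: 20.0
clock: 46.88
position: [0.5629, -0.2998, 0.219]
ee_rot: [-0.003, 3.142, 0.001]
force: [0.3, 0.2, -3.4]
width: 0.605
gripper_force: 20.0
at [ 0.5629 -0.2998  0.219 ] shift cm [-1.00e-02 -3.30e-01  1.22e+01] turn deg [0.05 0.   0.1 ] t 46.875 w 0.6054300858074763 grip 19.988040212192573
```

```bash
python3 -m creep '5 0 -0.25 5 0 0 0; 5 0 -0.25 9 0 0 0; 5 0 -0.25 11 0 0 0; 5 0 -0.25 12 0 0 0; 5 0 -0.25 12.1 0 0 0' ; python3 -m creep '5 0 0 0 0 0 0;5 0 0 0 0 0 0'; python3 -c "
from h import *
to((.563,-.303,.0955))"
```

```text
clock: 47.5
position: [0.5627, -0.3042, 0.0987]
ee_rot: [0.001, 3.141, -0.0]
force: [-0.1, -0.2, -3.1]
width: 0.609
gripper_force: 20.0
clock: 47.75
position: [0.5628, -0.3045, 0.0993]
ee_rot: [0.001, 3.14, -0.001]
force: [-0.3, -0.6, -2.9]
width: 0.606
gripper_force: 20.0
at [ 0.5628 -0.3045  0.0993] shift cm [-0.02  0.15  0.38] turn deg [-0.03  0.09 -0.04] t 47.75 w 0.6058968251589362 grip 19.98800073954044
```

Lower 3.7 mm, release, rise and clear off to look.

```bash
python3 -m creep '5 0 0.1 0.1 0 0 0; 5 0 0.1 0.25 0 0 0; 5 0 0.1 0.37 0 0 0;5 0 0.1 0.37 0 0 0'; python3 -m creep '5 0 0 0 0 0 0; 6 0 0 0 0 0 0; 7.6 0 0 0 0 0 0; 7.6 0 0 0 0 0 0; 7.6 0 0 0 0 0 0' ; python3 -m creep '7.6 0 0 -3 0 0 0; 7.6 0 0 -8 0 0 0; 7.6 0 0 -12.5 0 0 0; 7.6 0 0 -12.5 0 0 0'; python3 -m creep '7.6 2 5 0 0 0 0; 7.6 4 10 0 0 0 0; 7.6 6 15 0 0 0 0; 7.6 8 20 0 0 0 0; 7.6 10 25 0 0 0 0'; python3 -m creep '7.6 1 5 0 0 0 0; 7.6 2 10 0 0 0 0; 7.6 3 15 0 0 0 0; 7.6 3 15 0 0 0 0;7.6 3 15 0 0 0 0'
python3 - <<'E'
from h import *
np.set_printoptions(precision=4,suppress=True)
t,s=grab('f1')
cv2.imwrite('pics/f1.png',np.hstack([cv2.resize(t[130:250,350:490],None,fx=2.8,fy=2.8,interpolation=2),cv2.resize(s[200:320,320:460],None,fx=2.8,fy=2.8,interpolation=2)]))
for k,p,q in[("blue",(396,178),(377,224)),("red",(432,207),(388,259)),("yel",(465,179),(432,261))]:
    a,A=cen(seed(t,p,18));b,B=cen(seed(s,q,18));print(k,a,A,b,B,*tri(a,b))
to((.5,0,.2))
E
```

```text
clock: 48.25
position: [0.5626, -0.3032, 0.0956]
ee_rot: [0.001, 3.14, 0.0]
force: [-2.1, 2.5, 7.9]
width: 0.605
gripper_force: 20.0
clock: 48.88
position: [0.5622, -0.3031, 0.0944]
ee_rot: [-0.001, -3.141, -0.0]
force: [0.1, 0.4, 0.4]
width: 0.823
gripper_force: 0.0
clock: 49.38
position: [0.5637, -0.3046, 0.2233]
ee_rot: [0.001, 3.136, -0.004]
force: [0.3, -0.1, -0.6]
width: 0.829
gripper_force: 0.0
clock: 50.0
position: [0.4612, -0.0513, 0.2188]
ee_rot: [-0.001, -3.141, -0.0]
force: [1.6, 1.4, -0.6]
width: 0.831
gripper_force: 0.0
clock: 50.62
position: [0.4323, 0.0966, 0.2191]
ee_rot: [-0.0, -3.141, 0.001]
force: [-0.2, -0.2, -0.1]
width: 0.83
gripper_force: 0.0
blue [396.0277 177.1543] 330.5 [375.8081 224.3774] 234.5 [ 0.5614 -0.1827  0.1183] 0.0020041327463679163
red [432.4986 205.8736] 352.0 [387.4215 258.7008] 278.0 [ 0.5137 -0.2433  0.1188] 0.0014418837442450676
yel [466.7411 177.4572] 360.5 [432.7433 261.1918] 285.0 [ 0.5643 -0.3029  0.1176] 0.0016297217364927238
at [0.4326 0.0957 0.2193] shift cm [-6.76 -9.55  1.93] turn deg [-0.03 -0.01 -0.16] t 50.725 w 0.8262204513655008 grip 0.0
```

View pics/f1.png

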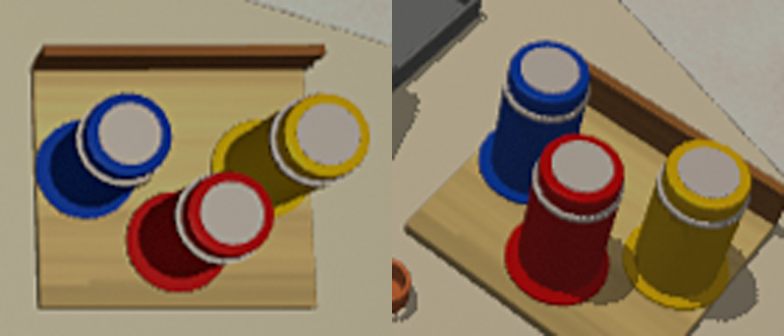

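View pics/side_f1.png

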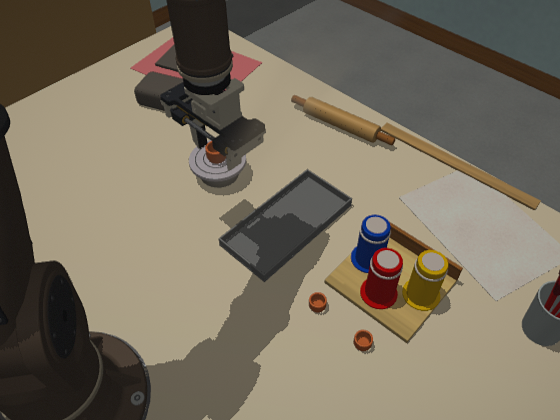

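The jars stand upright on their own pads: lids at top (396,177), (432,206) and (467,177), each within about 2 mm of its measured pad centre. The pot is still upright on the wheel at side (215,150), and the arm is at rest touching nothing. I sign off.

```bash
python3 -c "
from cell import job
print(job.sign_off())"
```

```text
the job is handed in; nothing more can be done
None
```

I handed the job in at about 51 s: the pot stands on the banding wheel within about 3 mm of its centre, each jar is upright on its own pad within about 2 mm by camera, and nothing was knocked over; the hand-in returned no verdict.

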